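# Arm the vaccine temperature monitor with its setting key

### The arm

A 6-joint arm with a two-finger parallel gripper is mounted at the origin on a cart in front of the work surface, level with it; the furniture and walls round the work are solid. World frame = base frame: x ahead of the robot, y to its left, z up, the work surface at z = 0. Lengths are in m, angles in rad, forces in N, time in s.
With the tool pointing down it reaches from about 0.325 to 0.875 m from the base axis. Payload 4.4 kg.
Tool frame: the origin (TCP) lies where the fingers leave the gripper's body, on its centre line; the fingertips stand 73 mm ahead of it and the grasp point (between the pads) lies 54 mm ahead of it; z points along the fingers, y is the line along which they close (so a half turn about z gives the same grasp; the last joint's range is limited). The gripper opens to 85 mm and grips with 20 to 120 N. Pads are 22 mm wide; open, the fingers measure 114 mm over their backs; the gripper's body (76 mm by 85 mm) begins 54 mm behind the grasp point. The pads swing forward as they close: fully open they stand 13 mm farther back than shut.
Start: joints at [1.119, 0.207, 1.542, -0, 1.393, -0.15], TCP at [0.171, 0.549, 0.304] pointing down, gripper open.
Joint ranges: [-2.73, 2.73], [-0.86, 2.22], [0.23, 2.46], [-1.11, 4.25], [0.08, 2.63], [-2.82, 2.82]. Speed limits (rad/s): [2.79, 2.79, 3.14, 3.14, 3.14, 3.14].

### API

Orientations are given as a 3x3 rotation matrix whose columns are the frame's x, y, z axes.
In Python, from station import r, snapshot, camera_model gives the robot as it stands.
- The arm moves only by the tool play_rows, never from a script. Its argument "series" is a list of rows, each a list of 2 entries, a list of its own where there are three numbers: the shift along the tool's x, y, z in m, then the turn about the tool's z in rad. In form: [[[dx, dy, dz], turn], ...]. A call has 1 to 12 rows; each row shifts and turns the commanded pose from where the row before left it, along the tool's axes as they then stand; what a row does not reach is not made up. A row lasts 1/8 s, in which the tool goes at most 62.5 mm and 10.7 degrees, less where a joint would pass 70% of its speed; a pose out of reach is approached as far as the arm can. A call is refused whole if a number of a shift passes 0.0625 or a number of a turn 0.188, either way. A call with a gripper value outside its range is refused whole. "hand" is the closure, from -1 (fully open) to 1 (shut), set as the call begins (left out, the last holds). The fingers move at their own pace and stop on an object; the grip force is fixed at half the most. Time passes only in rows, so rows that do not move let the fingers close. It gives the time, the measured TCP pose, the force, the opening and the grip force at its end, in the units of the state.
- r.sense(): the state, without advancing time (a new reading comes with each control period).
- snapshot(name): name is "scene" or "side" or "wrist"; returns the picture (420x560x3 uint8, blue, green, red); there is no depth.
- camera_model(name): a dict with "fx", "fy", "cx", "cy" (pixels), "k1" (the pictures are not rectified: a ray, as slopes to the right and down, at radius r is drawn at 1 + k1 r^2 times it, then the intrinsics apply), "cam_to_world" (4x4, takes a point from camera to world coordinates); the wrist camera has in their place "hand_eye" (4x4, takes a point from camera to tool coordinates, whose origin is the TCP and whose axes are the flange's). Camera axes: x right, y down, z forward; pixel columns grow to the right and rows downward; lengths in m; the calibration is good to about 2 mm. A picture is of the moment at which its call begins: read the wrist's pose just before it. camera_model takes no time and is no camera call.
- r.job_done(): hands the job in; it is judged then, once.
The state is a dict: "time": time; "q": joint angles; "joint_vel": joint speeds; "effort": joint torques, N m; "ee_pos": TCP position; "tcp_rot": TCP orientation; "ft_force": force on the tool from outside, world axes, zero at the start; "ft_torque": the same for the moment, N m; "opening": finger opening in m; "grip_force": force on a finger pad.
Only numpy, scipy, OpenCV 4.12 (cv2) and the standard library are available. Lean on these libraries where they do the work, as an engineer would, in place of code of your own. Each camera call takes 0.05 s, during which the arm holds its last target. There are 200 camera calls.

### The job

Arm the temperature monitor: take the orange setting key out of its holder, reach with it down through the narrow guard collar and feel for the slot of the hidden knob, pressing only gently and turning until the blade drops fully home. Then turn the knob clockwise to its stop, so that the key's handle lines up with the two green marks, and leave the key standing there, upright and let go; force nothing and leave the other things where they are.

Things in the scene. Friction and masses are not known exactly. Their poses are not given: they have to be found in the camera images.
- key: loose setting key, 100 mm tall, about 0.12 kg, standing upright in the holder at the start. Origin: centre of the blade's lower edge (the foot), z up along the shaft. Steel shaft 21 mm in diameter from 10 to 66 mm above the origin; orange handle above it. Half a turn about z makes no difference. Force between the key and the monitor or its knob must stay below 35 N.
- key_handle (a point): middle of the orange flat handle, 83 mm above the key's origin. The handle is 46 mm along the key's x, 14 mm thick along y, and reaches from 66 to 100 mm above the origin: grip it across y.
- key_shoulder (a point): centre of the shaft's lower end, 10 mm above the key's origin, bevelled by 1.5 mm. The blade below it is 20 mm long along the key's x and tapers from 5.2 mm thick here to 3.8 mm at its lower edge.
- holder: fixed grey block, 56x56x50 mm on a black 80x70 mm foot; origin at the centre of its underside. In its top a round hole, 23 mm wide and 42 mm deep, in which the key stands (blade on the hole's floor, 8 mm above the table); lift the key straight up at least 50 mm to draw it.
- monitor: fixed white temperature monitor, 150 (x) x 120 (y) mm, casing top 55 mm above the table; origin at the centre of its underside, z up. Two green marks on its top lie along its own x axis, one each side of the guard collar. A slotted black knob is hidden on its z axis below the collar.
- monitor_mouth (a point): centre of the mouth of the dark steel guard collar, 77 mm above the table. The collar is 56 mm square, 22 mm tall, its round hole 23 mm wide with a 4 mm bevel at the top; below it the space is 34 mm wide
- monitor_knob_top (a point): centre of the hidden knob's top when not pressed, 45 mm below the mouth. Across the top runs a slot 6 mm wide, 12 mm deep, 22 mm long, open at its ends. The knob gives 4 mm downward on a spring (3 N at first, 6.4 N at the bottom, then rigid). A blade rubbing on it does not turn it; within about 0.1 rad of the slot the knob springs up round the blade. Key home: its foot 10 mm below this point.
- monitor_mark (a point): green mark on the monitor's x axis, on the robot's side of the collar. At the start the slot stands at an unknown angle 0.4 to 1.3 rad anticlockwise (from above) of the monitor's x axis, unseen and unmeasured: it must be felt. The knob turns clockwise with 0.06 N m of friction to a hard stop, where the key's x lies along the monitor's x within 0.05 rad. Anticlockwise stop: at 1.4 rad.
- iodine_dropper: bystander: brown dropper bottle, 33 mm wide, 102 mm tall, loose; origin under its centre
- vial_6: bystander: small glass vial with a violet cap, 22 mm wide, 47 mm tall, loose; origin under its centre
- plaster_box: bystander: white and magenta carton, 50x82x36 mm, loose; origin under its centre

How it is judged:
By the outcome, as a careful person would: the job done as asked, in the order asked, and still so for the second after the job is handed in, with the robot touching nothing.
It also fails if it takes over 64 s, if anything falls off the work surface, if the arm or the gripper's body presses on something with over 40 N, if the wrist force passes 120 N, or if a joint passes its speed limit or range.

## Working session

There is one attempt and no reset: what is moved stays moved. The work goes in short steps, Python scripts to look and compute and a tool call to move; the robot and the scene stay as the last step left them, time stands still between calls to the robot, and variables do not carry over. Pictures are saved under pics/ and viewed, at most 10 in all, crops included, and the job is handed in when it is done.

Besides the shell and the picture viewer there is one more tool, called after "Emit:" as name([rows], argument=value, ...), one row to a line, values as JSON. play_rows: Moves the arm, as the interface text tells. Its arguments: {"type":"object","properties":{"series":{"type":"array","items":{"type":"array"}},"hand":{"type":"number"}},"required":["series"]}

```bash
mkdir -p pics; ls; python3 - <<'E'
from station import r, snapshot, camera_model
import cv2
s=r.sense();print(s)
for n in("scene","side","wrist"):
    cv2.imwrite(f"pics/{n}0.png",snapshot(n));print(n,camera_model(n))
E
```

```text
pics
{'time': 0.0, 'q': array([ 1.11849547e+00,  2.07471897e-01,  1.54299490e+00, -1.48564627e-05,
        1.39347902e+00, -1.50491086e-01]), 'joint_vel': array([7.53950775e-04, 1.54882135e-03, 1.26062338e-03, 2.09317848e-03,
       1.40272879e-03, 4.35984683e-05]), 'effort': array([-1.26986804e-03, -3.83054137e+01, -2.91582441e+01, -2.39876890e-04,
        1.09022445e-02,  3.46084590e-06]), 'ee_pos': array([0.17066082, 0.54845866, 0.30267667]), 'tcp_rot': array([[-9.54800712e-01,  2.97244965e-01, -1.01526321e-03],
       [ 2.97246506e-01,  9.54798412e-01, -2.12292684e-03],
       [ 3.38342386e-04, -2.32875550e-03, -9.99997231e-01]]), 'ft_force': array([-0.60838679,  0.2504916 , -0.52543779]), 'ft_torque': array([ 0.01317986,  0.00222099, -0.01611002]), 'grip_force': 0.0, 'opening': 0.08535074952470743}
scene {'fx': 541.9209016527293, 'fy': 541.9209016527293, 'cx': 275.7082708977109, 'cy': 209.86812248847997, 'k1': -0.0823240930915116, 'cam_to_world': array([[ 0.52238875, -0.46604882,  0.71407878, -0.37643675],
       [-0.85245992, -0.30560623,  0.42416615, -0.53005896],
       [ 0.0
[... 299 characters left out ...]
 0.40413764,  0.03395138],
       [-0.49216778,  0.48879841, -0.72031034,  0.91914532],
       [ 0.00481938, -0.82592432, -0.5637604 ,  0.81403854],
       [ 0.        ,  0.        ,  0.        ,  1.        ]])}
wrist {'fx': 343.634765403874, 'fy': 343.634765403874, 'cx': 277.47489296570706, 'cy': 210.35734855485887, 'k1': -0.03825848868685027, 'hand_eye': array([[-9.73692498e-04, -9.65372817e-01, -2.60872337e-01,
         6.54153332e-02],
       [ 9.99999482e-01, -1.01706966e-03,  3.12773923e-05,
        -1.58280138e-03],
       [-2.95519682e-04, -2.60872171e-01,  9.65373308e-01,
        -7.01743494e-02],
       [ 0.00000000e+00,  0.00000000e+00,  0.00000000e+00,
         1.00000000e+00]])}
```

View pics/scene0.png

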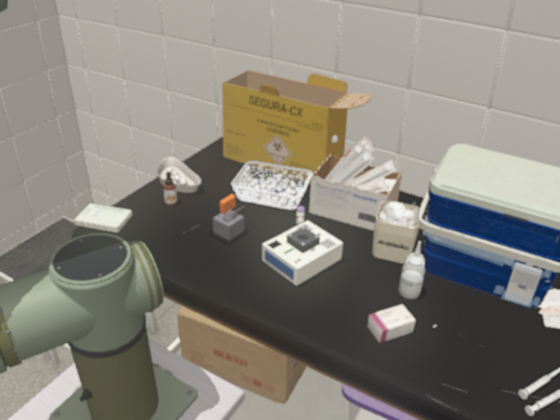

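View pics/side0.png

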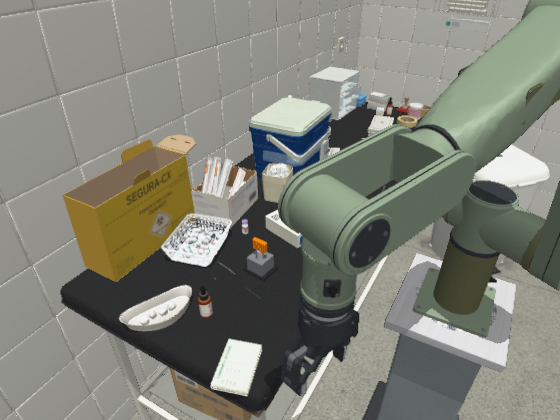

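The scene view shows the key near (228,203) in its holder at (229,226), and the monitor near (302,248). I'll enlarge that crop.

```bash
python3 - <<'E'
import cv2
a=cv2.imread("pics/scene0.png")[185:285,205:350]
cv2.imwrite("pics/c0.png",cv2.resize(a,None,fx=5.5,fy=5.5,interpolation=cv2.INTER_CUBIC))
E
cat > h.py <<'E'
import numpy as np,cv2
from station import r,snapshot,camera_model
def ray(n,uv,pose=None):
    m=camera_model(n);p=np.array([(uv[0]-m['cx'])/m['fx'],(uv[1]-m['cy'])/m['fy']]);u=p.copy()
    for _ in range(20):u=p/(1+m['k1']*(u@u))
    if n=='wrist':
        T=np.eye(4);s=pose or r.sense();T[:3,:3]=s['tcp_rot'];T[:3,3]=s['ee_pos'];M=T@m['hand_eye']
    else:M=m['cam_to_world']
    return M[:3,3],M[:3,:3]@np.array([*u,1])
def atz(n,uv,z,pose=None):
    o,d=ray(n,uv,pose);return (o+d*(z-o[2])/d[2])
E
```

```text
(no output)
```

View pics/c0.png

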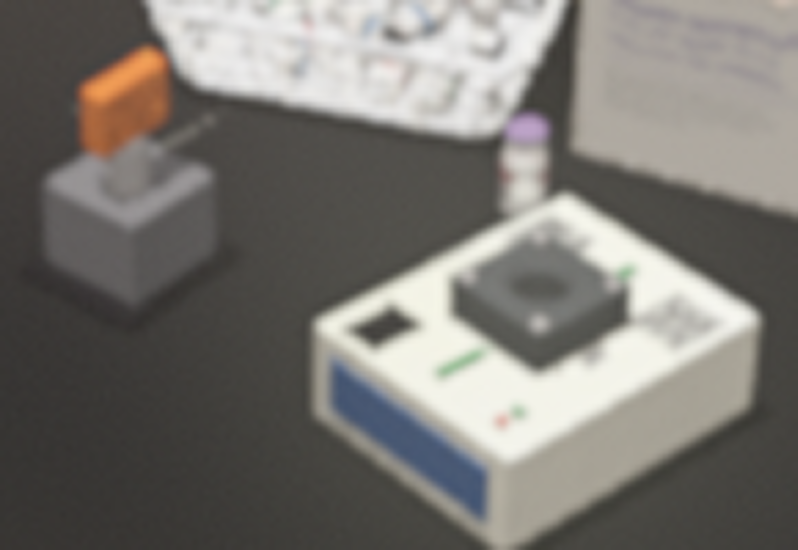

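View pics/wrist0.png

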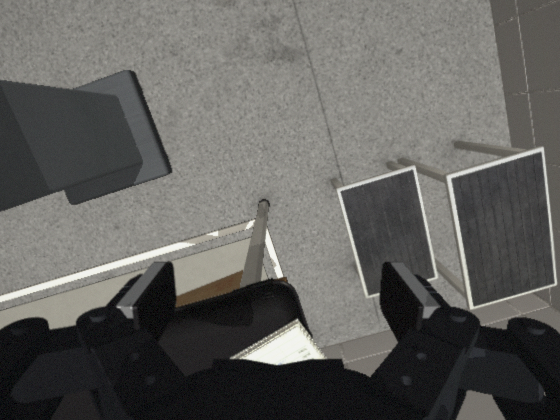

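The crop shows the handle centre near image (227.5,203.7), its holder top at (228.5,218.6), the collar mouth at (303.4,237), and green marks at (289,250.8) and (318.8,234.3). The wrist view shows only the floor for now.

```bash
python3 - <<'E'
from h import *
f=lambda u,v,z:atz("scene",(205+u/5.5,185+v/5.5),z)
print("handle",f(124,103,.091)); 
H=[f(42,188,.05),f(135,235,.05),f(215,178,.05)];print("holder",(H[0]+H[2])/2,H)
print("mouth",f(541,286,.077)); C=[f(452,287,.077),f(540,337,.077),f(630,281,.077)];print(C)
a,b=f(462,362,.055),f(626,271,.055);print("marks",a,b,np.arctan2(*(b-a)[1::-1]))
M=[f(315,323,.055),f(500,463,.055),f(762,318,.055),f(567,193,.055)];print(M,np.mean(M,0))
print("handletop ends",f(92,88,.108),f(158,52,.108))
print("dropper",atz("scene",(170,201),0),"vial",atz("scene",(205+525/5.5,185+212/5.5),0))
E
```

```text
handle [0.53649672 0.15296436 0.091     ]
holder [0.5331339  0.14931169 0.05      ] [array([0.50798038, 0.18032892, 0.05      ]), array([0.50124702, 0.12299645, 0.05      ]), array([0.55828743, 0.11829446, 0.05      ])]
mouth [ 0.53527998 -0.06576814  0.077     ]
[array([ 0.51393299, -0.03426298,  0.077     ]), array([ 0.50395077, -0.08271956,  0.077     ]), array([ 0.55923818, -0.09606287,  0.077     ])]
marks [ 0.49629028 -0.05040324  0.055     ] [ 0.59197125 -0.07854106  0.055     ] -0.2860164844864588
[array([0.48519716, 0.01642668, 0.055     ]), array([ 0.44755584, -0.09679595,  0.055     ]), array([ 0.59378084, -0.14430154,  0.055     ]), array([ 0.63067121, -0.02761412,  0.055     ])] [ 0.53930126 -0.06307123  0.055     ]
handletop ends [0.51778408 0.15654093 0.108     ] [0.55875887 0.1492796  0.108     ]
dropper [0.57015756 0.38061028 0.        ] vial [0.67615432 0.01715172 0.        ]
```

Emit:
play_rows([
  [[-0.0386,-0.0229,0],0],
  [[-0.0386,-0.0229,0],0],
  [[-0.0386,-0.0229,0],0],
  [[-0.0386,-0.0229,0],0],
  [[-0.0386,-0.0229,0],0],
  [[-0.0386,-0.0229,0],0],
  [[-0.0386,-0.0229,0],0],
  [[-0.0386,-0.0229,0],0],
  [[-0.0386,-0.0229,0],0],
  [[-0.0386,-0.0229,0],0],
  [[-0.0386,-0.0229,0],0],
  [[-0.0386,-0.0229,0],0],
], hand=-1)

```text
time: 1.65
ee_pos: [0.5322, 0.1477, 0.3035]
tcp_rot: [[-0.955, 0.297, -0.001], [0.297, 0.955, 0.0], [0.001, -0.0, -1.0]]
ft_force: [0.3, 0.2, -1.1]
opening: 0.0855
grip_force: 0.0
```

Emit:
play_rows([
  [[0,0,0],0.178],
  [[0,0,0],0.178],
  [[0,0,0],0.178],
  [[0,0,0],0.178],
  [[0,0,0],0.178],
  [[0,0,0],0.178],
  [[0,0,0],0.178],
  [[0,0,0],0.178],
  [[0,0,0],0.178],
  [[0,0,0],0.178],
  [[0,0,0],0.178],
  [[0,0,0],0.178],
])

```text
time: 3.15
ee_pos: [0.5312, 0.1489, 0.3034]
tcp_rot: [[0.766, 0.643, -0.001], [0.643, -0.766, -0.0], [-0.001, -0.001, -1.0]]
ft_force: [-0.0, -0.8, 0.0]
opening: 0.0855
grip_force: 0.0
```

Emit:
play_rows([
  [[0,0,0],0.178],
  [[0,0,0],0.178],
  [[0,0,0],0.178],
  [[0,0,0],0.178],
  [[0,0,0],0.178],
  [[0,0,0],0],
  [[0,0,0],0],
])

```text
time: 4.03
ee_pos: [0.5314, 0.1489, 0.3036]
tcp_rot: [[0.983, -0.183, -0.0], [-0.183, -0.983, -0.0], [-0.0, 0.0, -1.0]]
ft_force: [0.4, -0.1, 0.1]
opening: 0.0857
grip_force: 0.0
```

```bash
python3 - <<'E'
from h import *
s=r.sense();print(s['q'],s['ee_pos'],s['tcp_rot'],s['ft_force'])
import pickle;pickle.dump(s,open('s1.pkl','wb'))
a=snapshot("wrist");cv2.imwrite("pics/w1.png",a)
E
```

```text
[ 1.16439087e-01  1.58143841e-01  1.59887656e+00 -1.88369011e-05
  1.38503295e+00  1.87098162e+00] [0.53137845 0.14893751 0.30364844] [[ 9.83166646e-01 -1.82710534e-01 -4.55427647e-04]
 [-1.82710585e-01 -9.83166739e-01 -7.19095801e-05]
 [-4.34622677e-04  1.53910552e-04 -9.99999894e-01]] [ 0.40474632 -0.11761704  0.1069507 ]
```

View pics/w1.png

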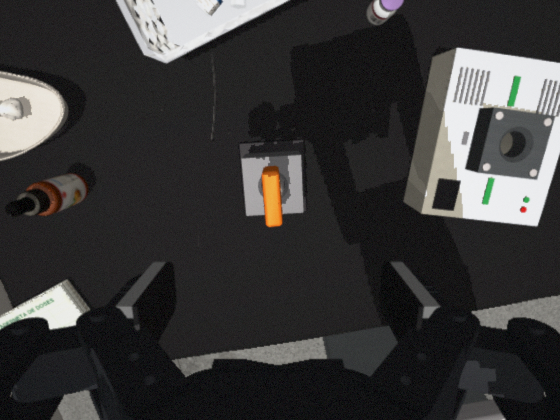

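The wrist view shows the key handle at (272,197), the holder top around (274,184), and the collar hole at (514,144) with green marks at (514,91) and (488,191). I'll enlarge both.

```bash
python3 - <<'E'
import cv2,numpy as np
a=cv2.imread("pics/w1.png")
f=lambda x,y:cv2.resize(a[y:y+150,x:x+100],None,fx=4,fy=4,interpolation=cv2.INTER_CUBIC)
cv2.imwrite("pics/c1.png",np.hstack([f(225,115),f(455,70)]))
hsv=cv2.cvtColor(a,cv2.COLOR_BGR2HSV)
for nm,lo,hi,bx in(("or",(5,150,100),(20,255,255),(225,115,100,150)),("gr",(50,120,60),(75,255,255),(455,70,60,150)),("gr2",(50,120,60),(75,255,255),(455,170,45,50))):
    x,y,w,h=bx;m=cv2.inRange(hsv[y:y+h,x:x+w],lo,hi)
    n,l,st,c=cv2.connectedComponentsWithStats(m)
    for i in range(1,n):
        if st[i,4]>15:
            p=np.argwhere(l==i)[:,::-1].astype(np.float32)+(x,y);print(nm,st[i],c[i]+(x,y),cv2.minAreaRect(p.astype(np.float32)))
E
```

```text
or [ 37  52  21  60 999] [271.74274274 197.18818819] ((271.73846435546875, 196.48092651367188), (59.68930435180664, 17.90280532836914), 85.42607879638672)
gr [ 53   8   7  28 101] [511.94059406  95.30693069] ((513.2352905273438, 92.05882263183594), (5.3357834815979, 27.649059295654297), 14.03624439239502)
gr [ 28 108  11  26 131] [487.80152672 190.8778626 ] ((487.77593994140625, 190.8402557373047), (5.024421691894531, 25.959510803222656), 14.931418418884277)
gr2 [ 28   8  11  26 131] [487.80152672 190.8778626 ] ((487.77593994140625, 190.8402557373047), (5.024421691894531, 25.959510803222656), 14.931418418884277)
```

View pics/c1.png

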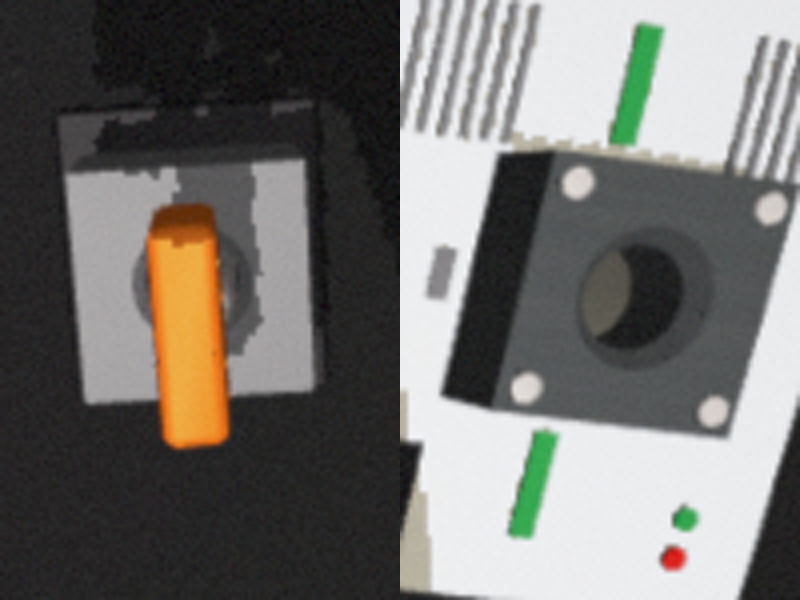

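The crop shows the handle's top face from crop (183,242) to (195,443), the holder's top corners, four collar screws centred at about (647,298), and the two green marks.

```bash
python3 - <<'E'
from h import *
import pickle;s=pickle.load(open('s1.pkl','rb'))
L=lambda u,v,z:atz('wrist',(225+u/4-.4,115+v/4-.4),z,s)[:2]
R=lambda u,v,z:atz('wrist',(455+(u-400)/4-.4,70+v/4-.4),z,s)[:2]
ang=lambda d:np.arctan2(d[1],d[0])
a,b=L(183,240,.108),L(195,445,.108);print("handle",(a+b)/2,a,b,np.linalg.norm(a-b),ang(a-b))
l0,l1=L(149,245,.108),L(164,445,.108);r0,r1=L(217,242,.108),L(229,440,.108);print(ang(l0-l1),ang(r0-r1))
H=[L(66,173,.05),L(305,158,.05),L(316,387,.05),L(85,404,.05)];print("holder",np.mean(H,0),ang(H[0]-H[3]),ang(H[1]-H[2]),np.linalg.norm(H[0]-H[2])/2**.5)
S=[R(578,183,.077),R(771,209,.077),R(713,411,.077),R(526,388,.077)];print("collar",np.mean(S,0),ang(S[0]-S[3]),ang(S[1]-S[2]),R(647,297,.077))
m,n=R(637,85,.055),R(533,484,.055);print("marks",m,n,(m+n)/2,ang(m-n))
e=[R(652,25,.055),R(622,145,.055),R(545,430,.055),R(520,538,.055)];print(ang(e[0]-e[3]))
# triangulate handle top centre/collar with scene
E
```

```text
handle [0.53413074 0.15140651] [0.554922   0.14864532] [0.51333947 0.1541677 ] 0.04194762967919365 -0.13203279672626636
-0.12218876242011098 -0.12363866315334783
holder [0.53533692 0.15117298] -0.12914653290355627 -0.11909028270570662 0.05598361023936945
collar [ 0.53742672 -0.06470663] -0.29430387553327714 -0.2965153690849017 [ 0.53797785 -0.06458783]
marks [ 0.58174465 -0.07794752] [ 0.49367833 -0.05106936] [ 0.53771149 -0.06450844] -0.29622388183949827
-0.2928173580347008
```

Emit:
play_rows([
  [[0.0031,-0.003,0.02],-0.06],
  [[0,0,0.03],0],
  [[0,0,0.03],0],
  [[0,0,0.03],0],
  [[0,0,0.025],0],
  [[0,0,0.015],0],
  [[0,0,0.0056],0],
  [[0,0,0],0],
  [[0,0,0],0],
])

```text
time: 5.2
ee_pos: [0.536, 0.1514, 0.1495]
tcp_rot: [[0.992, -0.126, 0.002], [-0.126, -0.992, 0.0], [0.002, -0.001, -1.0]]
ft_force: [-0.5, -0.3, -0.1]
opening: 0.0856
grip_force: 0.0
```

```bash
python3 - <<'E'
from h import *
s=r.sense();print(s['ee_pos'],s['tcp_rot'][:,0],s['ft_force'])
a=snapshot("wrist");cv2.imwrite("pics/w2.png",a)
E
```

```text
[0.535951   0.15144605 0.14946119] [ 0.99206107 -0.12573775  0.00220047] [-0.50740203 -0.29781941 -0.06707728]
```

View pics/w2.png

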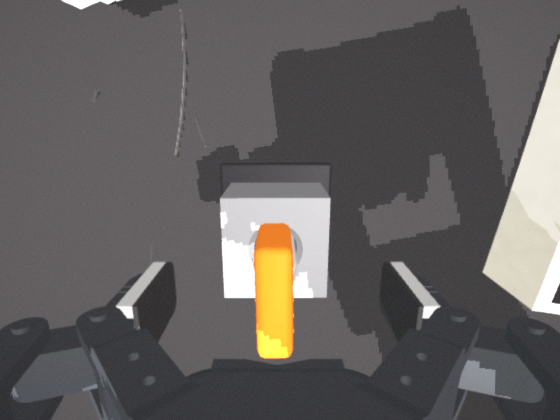

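The wrist view shows the handle's top face at columns 256–294 and the pads' midpoint near column 278, so there may be a small lateral offset. I'll compute it.

```bash
python3 - <<'E'
from h import *
s=r.sense();R=s['tcp_rot'];p=s['ee_pos']
for uv,z in(((275,251),.108),((275.5,352),.108),((222,197),.05),((327,197),.05),((328,296),.05),((224,297),.05)):
    w=atz('wrist',uv,z);print(w[:2],(R.T@(w-p))[:2])
E
```

```text
[0.55693843 0.14809774] [0.02121068 0.00069828]
[0.51601884 0.15321308] [-0.02002724  0.00076631]
[0.5664844 0.1743918] [ 0.02725084 -0.0265547 ]
[0.55975636 0.1216316 ] [0.02720716 0.02663273]
[0.50414451 0.12602221] [-0.02851541  0.02926628]
[0.51074987 0.18283897] [-0.02910327 -0.02793012]
```

The offset is under 1 mm, so I'll close the gripper.

Emit:
play_rows([
  [[0,0.0007,0],0],
  [[0,0,0],0],
  [[0,0,0],0],
  [[0,0,0],0],
  [[0,0,0],0],
  [[0,0,0],0],
  [[0,0,0],0],
  [[0,0,0],0],
  [[0,0,0],0],
  [[0,0,0],0],
], hand=1)

```text
time: 6.5
ee_pos: [0.5351, 0.151, 0.1484]
tcp_rot: [[0.992, -0.126, 0.0], [-0.126, -0.992, 0.001], [0.0, -0.001, -1.0]]
ft_force: [-0.3, 5.5, 1.5]
opening: 0.013
grip_force: 59.6
```

```bash
python3 - <<'E'
from h import *
s=r.sense();print(s['ee_pos'],s['tcp_rot'],s['ft_force'],s['ft_torque'],s['opening'],s['grip_force'])
E
```

```text
[0.53513143 0.15102446 0.14843324] [[ 9.92028537e-01 -1.26012863e-01  3.75463115e-04]
 [-1.26013148e-01 -9.92028188e-01  8.72057604e-04]
 [ 2.62579518e-04 -9.12419318e-04 -9.99999549e-01]] [-0.28701527  5.52283418  1.53452337] [ 1.10164825 -0.0817336  -0.01543169] 0.012951819038346581 59.56040382385254
```

Emit:
play_rows([
  [[0,-0.0003,-0.005],0],
  [[0,0,-0.01],0],
  [[0,0,-0.015],0],
  [[0,0,-0.02],0],
  [[0,0,-0.02],0],
  [[0,0,-0.02],0],
  [[0,0,-0.01],0],
  [[0,0,0],0],
  [[0,0,0],0],
])

```text
time: 7.62
ee_pos: [0.5344, 0.1505, 0.2472]
tcp_rot: [[0.992, -0.126, -0.002], [-0.126, -0.992, -0.001], [-0.002, 0.001, -1.0]]
ft_force: [-0.2, -0.1, -0.0]
opening: 0.0133
grip_force: 59.5
```

```bash
python3 - <<'E'
from h import *
s=r.sense();print(s['ee_pos'],s['tcp_rot'],s['ft_force'],s['ft_torque'],s['opening'],s['grip_force'])
a=snapshot("side");cv2.imwrite("pics/s3.png",cv2.resize(a[180:320,180:370],None,fx=4,fy=4))
d=np.array([.5376,-.0646,s['ee_pos'][2]])-s['ee_pos'];print(s['tcp_rot'].T@d)
E
```

```text
[0.5344202  0.15053668 0.2471902 ] [[ 9.92026986e-01 -1.26008300e-01 -2.08974397e-03]
 [-1.26010360e-01 -9.92028531e-01 -8.85157070e-04]
 [-1.96154850e-03  1.14142909e-03 -9.99997425e-01]] [-0.15341548 -0.10584643 -0.00513118] [ 0.01655612  0.00566513 -0.00519972] 0.013344217538122137 59.45840120315552
[3.02639022e-02 2.13021042e-01 1.83784775e-04]
```

View pics/s3.png

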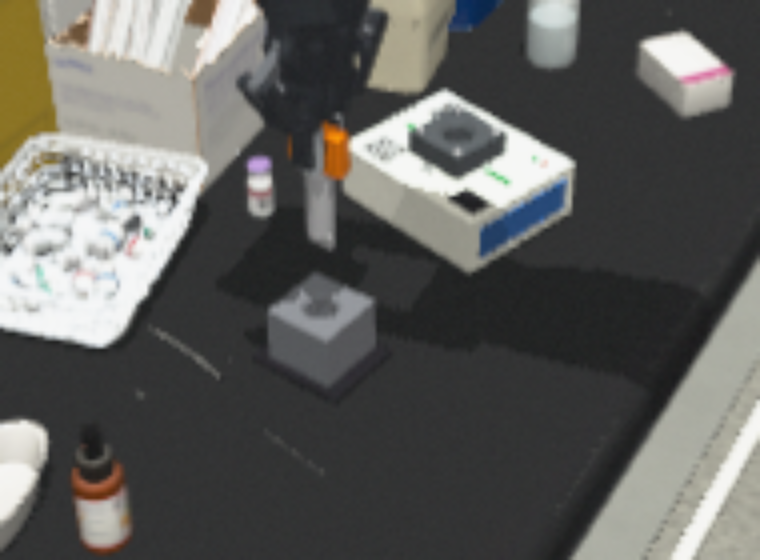

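The side view shows the key drawn clear of the holder and hanging straight. I'll move beside the collar for a closer look.

Emit:
play_rows([
  [[0,0.02,0],0],
  [[0,0.04,0],0],
  [[0,0.04,0],0],
  [[0,0.04,0],0],
  [[0,0.04,0],0],
  [[0,0.023,0],0],
  [[0,0.01,0],0],
  [[0,0,0],0],
  [[0,0,0],0],
  [[0,0,0],0],
])

```text
time: 8.93
ee_pos: [0.5083, -0.0595, 0.2482]
tcp_rot: [[0.992, -0.124, -0.0], [-0.124, -0.992, 0.0], [-0.0, -0.0, -1.0]]
ft_force: [-0.2, 0.5, -0.5]
opening: 0.0141
grip_force: 59.5
```

```bash
python3 - <<'E'
from h import *
s=r.sense();print(s['ee_pos'],s['tcp_rot'][:,0],s['ft_force'])
import pickle;pickle.dump(s,open('s2.pkl','wb'))
a=snapshot("wrist");cv2.imwrite("pics/w4r.png",a);cv2.imwrite("pics/w4.png",cv2.resize(a[60:420,150:450],None,fx=1.66,fy=1.66,interpolation=cv2.INTER_CUBIC))
E
```

```text
[ 0.50828184 -0.059525    0.24820073] [ 9.92229355e-01 -1.24422135e-01 -1.99744893e-04] [-0.19662994  0.53148208 -0.54396433]
```

View pics/w4.png

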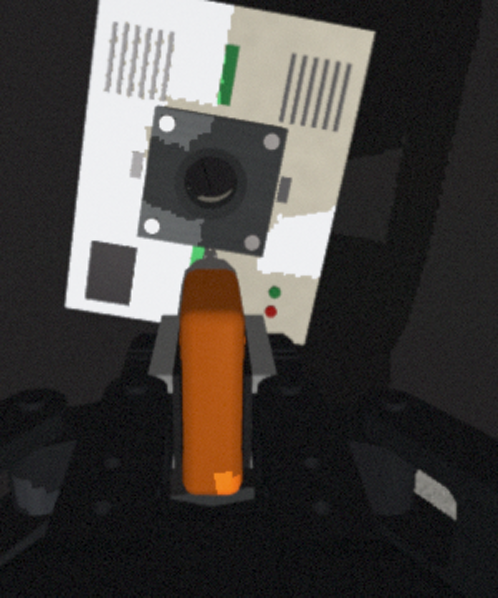

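The crop shows collar screws at (167,123), (271,142), (252,242), (152,226), the hole at (210,180), and the key's blade tip at about (209,252) with the handle top between columns 180 and 243.

```bash
python3 - <<'E'
from h import *
import pickle;s=pickle.load(open('s2.pkl','rb'));R=s['tcp_rot'];p=s['ee_pos']
T=lambda u,v,z:(R.T@(atz('wrist',(150+u/1.66-.2,60+v/1.66-.2),z,s)-p))[:2]
S=[T(167,123,.077),T(271,142,.077),T(252,242,.077),T(152,226,.077)];c=np.mean(S,0)
print("collar tool",c,"world",(p+R@[*c,0]),"bevel",T(210,180,.077))
print("marks",T(230,75,.055),T(197,257,.055))
z=p[2]
print("handle top front/rear",T(212,315,z-.0404),T(213,490,z-.0404),"shoulder",T(209.5,263,z-.130),"tip",T(209,250,z-.140))
E
```

```text
collar tool [0.02976973 0.00092651] world [ 0.53770496 -0.06414832  0.24819462] bevel [0.03164117 0.00071632]
marks [0.07525416 0.00958062] [-0.00853554 -0.00567258]
handle top front/rear [0.02217318 0.00157261] [-0.02060357  0.00176044] shoulder [0.00704936 0.00063286] tip [0.00927804 0.00040316]
```

Emit:
play_rows([
  [[0.0149,0.0002,0],0],
  [[0.0149,0.0002,0],0],
  [[0,0,0],-0.143],
  [[0,0,0],-0.143],
  [[0,0,0],-0.143],
  [[0,0,0],-0.143],
  [[0,0,0],-0.143],
  [[0,0,0],-0.143],
  [[0,0,0.01],-0.143],
  [[0,0,0.01],-0.143],
  [[0,0,0],0],
  [[0,0,0],0],
])

```text
time: 10.48
ee_pos: [0.5385, -0.0646, 0.2286]
tcp_rot: [[0.527, 0.85, 0.001], [0.85, -0.527, -0.0], [0.0, 0.001, -1.0]]
ft_force: [0.9, 0.2, -1.5]
opening: 0.0131
grip_force: 59.4
```

```bash
cat >> h.py <<'E'
def st(tx=.5377,ty=-.0643):
    for i in range(3):
        s=r.sense();R=s['tcp_rot'];print(round(s['time'],2),s['ee_pos'].round(4),'yaw',np.arctan2(R[1,0],R[0,0]).round(3),'tilt',R[:2,2].round(4),'F',s['ft_force'].round(1),'T',s['ft_torque'].round(2),'todo',(R.T@(np.array([tx,ty,s['ee_pos'][2]])-s['ee_pos']))[:2].round(4),'foot',(s['ee_pos'][2]-.1404).round(4),'op',round(s['opening'],4))
        if i<2:snapshot('side')
E
python3 -c "from h import *;st()"
```

```text
10.47 [ 0.5385 -0.0646  0.2286] yaw 1.016 tilt [ 0.0006 -0.0001] F [ 0.9  0.2 -1.5] T [-0.01 -0.02  0.  ] todo [-0.0001 -0.0009] foot 0.0882 op 0.0131
10.53 [ 0.5385 -0.0647  0.2288] yaw 1.016 tilt [ 0.001  -0.0002] F [ 0.2  0.6 -0.8] T [-0.02 -0.01 -0.04] todo [-0.0001 -0.0009] foot 0.0884 op 0.0134
10.57 [ 0.5384 -0.0646  0.2289] yaw 1.017 tilt [ 0.0011 -0.0003] F [ 0.5  0.6 -1.5] T [0.04 0.01 0.03] todo [-0.0001 -0.0008] foot 0.0885 op 0.0131
```

Emit:
play_rows([
  [[0,-0.0008,0.006],0],
  [[0,0,0.006],0],
  [[0,0,0.005],0],
  [[0,0,0.005],0],
  [[0,0,0],0],
])

```text
time: 11.2
ee_pos: [0.5372, -0.0638, 0.2058]
tcp_rot: [[0.525, 0.851, 0.0], [0.851, -0.525, 0.001], [0.001, -0.0, -1.0]]
ft_force: [2.3, 2.2, -2.1]
opening: 0.0132
grip_force: 59.3
```

```bash
python3 -c "from h import *;st()"
```

```text
11.2 [ 0.5372 -0.0638  0.2058] yaw 1.018 tilt [0.0003 0.0007] F [ 2.3  2.2 -2.1] T [ 0.37 -0.49 -0.  ] todo [-0.0002  0.0007] foot 0.0654 op 0.0132
11.25 [ 0.5372 -0.0638  0.2059] yaw 1.018 tilt [0.0002 0.0007] F [ 2.   2.1 -2.1] T [ 0.42 -0.52 -0.01] todo [-0.0001  0.0007] foot 0.0655 op 0.0132
11.3 [ 0.5372 -0.0638  0.206 ] yaw 1.018 tilt [0.0002 0.0007] F [ 1.6  2.1 -2.1] T [ 0.45 -0.56 -0.02] todo [-0.0001  0.0007] foot 0.0656 op 0.0133
```

Emit:
play_rows([
  [[0.0012,0,0],0],
  [[0,0,0],0],
  [[0,0,0.003],0],
  [[0,0,0],0],
])

```text
time: 11.8
ee_pos: [0.5377, -0.0632, 0.2031]
tcp_rot: [[0.525, 0.851, -0.0], [0.851, -0.525, -0.0], [-0.0, 0.0, -1.0]]
ft_force: [-0.3, -0.8, -1.2]
opening: 0.0134
grip_force: 59.6
```

```bash
python3 -c "from h import *;st()"
```

```text
11.8 [ 0.5377 -0.0632  0.2031] yaw 1.018 tilt [-0.0001 -0.0002] F [-0.3 -0.8 -1.2] T [ 0.02 -0.17 -0.01] todo [-0.0009  0.0006] foot 0.0627 op 0.0134
11.85 [ 0.5377 -0.0632  0.2032] yaw 1.018 tilt [-0.0001 -0.0001] F [-0.1  0.  -1.3] T [ 0.04 -0.12 -0.02] todo [-0.0009  0.0006] foot 0.0628 op 0.013
11.9 [ 0.5377 -0.0632  0.2032] yaw 1.018 tilt [-0.0001 -0.0001] F [ 0.6  0.2 -0.8] T [ 0.02 -0.15  0.03] todo [-0.0009  0.0006] foot 0.0628 op 0.0134
```

Emit:
play_rows([
  [[0,0,0.003],0],
  [[0,0,0.003],0],
  [[0,0,0.002],0],
  [[0,0,0],0],
])

```text
time: 12.4
ee_pos: [0.5377, -0.0631, 0.195]
tcp_rot: [[0.525, 0.851, -0.0], [0.851, -0.525, 0.0], [0.0, -0.0, -1.0]]
ft_force: [1.7, -0.0, -1.3]
opening: 0.0131
grip_force: 59.6
```

```bash
python3 -c "from h import *;st()"
```

```text
12.4 [ 0.5377 -0.0631  0.195 ] yaw 1.018 tilt [-0.0001  0.0001] F [ 1.7 -0.  -1.3] T [ 0.04 -0.19  0.09] todo [-0.0011  0.0006] foot 0.0546 op 0.0131
12.45 [ 0.5377 -0.0631  0.1951] yaw 1.018 tilt [-0.0001  0.0001] F [ 0.3  0.3 -1.5] T [ 0.05 -0.2   0.07] todo [-0.0011  0.0006] foot 0.0547 op 0.0131
12.5 [ 0.5377 -0.0631  0.1952] yaw 1.018 tilt [-0.0001  0.0001] F [ 0.   0.3 -1.2] T [ 0.07 -0.16  0.05] todo [-0.001   0.0006] foot 0.0548 op 0.0135
```

Emit:
play_rows([
  [[0.0001,0.0002,0.004],0],
  [[0,0,0.004],0],
  [[0,0,0.004],0],
  [[0,0,0.003],0],
  [[0,0,0.003],0],
  [[0,0,0],0],
])

```text
time: 13.25
ee_pos: [0.5378, -0.0631, 0.177]
tcp_rot: [[0.525, 0.851, -0.0], [0.851, -0.525, 0.0], [-0.0, -0.0, -1.0]]
ft_force: [0.0, 0.0, -0.8]
opening: 0.0135
grip_force: 59.4
```

```bash
python3 -c "from h import *;st()"
```

```text
13.25 [ 0.5378 -0.0631  0.177 ] yaw 1.018 tilt [-0.0005  0.0001] F [ 0.   0.  -0.8] T [-0.01 -0.07  0.03] todo [-0.0011  0.0006] foot 0.0366 op 0.0135
13.3 [ 0.5378 -0.0631  0.1771] yaw 1.018 tilt [-0.0004  0.0001] F [ 0.2 -0.8  0.1] T [ 0.   -0.01  0.04] todo [-0.0011  0.0005] foot 0.0367 op 0.0133
13.35 [ 0.5378 -0.0631  0.1772] yaw 1.018 tilt [-0.0004  0.    ] F [-0.1  0.  -1.5] T [ 0.03 -0.06  0.02] todo [-0.0011  0.0005] foot 0.0368 op 0.0131
```

Emit:
play_rows([
  [[0,0,0.003],0],
  [[0,0,0.002],0],
  [[0,0,0.0015],0],
  [[0,0,0],0],
])

```text
time: 13.85
ee_pos: [0.5379, -0.0631, 0.171]
tcp_rot: [[0.525, 0.851, -0.0], [0.851, -0.525, 0.0], [-0.0, -0.0, -1.0]]
ft_force: [-1.2, 0.6, 2.8]
opening: 0.0133
grip_force: 59.8
```

```bash
python3 -c "from h import *;st()"
```

```text
13.85 [ 0.5379 -0.0631  0.171 ] yaw 1.018 tilt [-0.0002  0.    ] F [-1.2  0.6  2.8] T [0.05 0.36 0.02] todo [-0.0011  0.0004] foot 0.0306 op 0.0133
13.9 [ 0.5379 -0.0631  0.1711] yaw 1.018 tilt [-0.0002  0.    ] F [-1.8  1.   2.8] T [0.09 0.32 0.02] todo [-0.0011  0.0005] foot 0.0307 op 0.0132
13.95 [ 0.5379 -0.0631  0.171 ] yaw 1.018 tilt [-0.0002 -0.    ] F [-1.9  0.1  3.7] T [ 0.08  0.33 -0.04] todo [-0.0011  0.0005] foot 0.0306 op 0.0129
```

Emit:
play_rows([
  [[-0.0002,-0.0003,0.0005],0],
  [[0,0,0],0.05],
  [[0,0,0],0.05],
  [[0,0,0],0.05],
  [[0,0,0],0],
])

```text
time: 14.58
ee_pos: [0.5382, -0.0634, 0.1708]
tcp_rot: [[0.646, 0.763, 0.002], [0.763, -0.646, -0.001], [0.001, 0.002, -1.0]]
ft_force: [0.1, -1.2, 1.5]
opening: 0.0131
grip_force: 60.0
```

```bash
python3 -c "from h import *;st()"
```

```text
14.57 [ 0.5382 -0.0634  0.1708] yaw 0.868 tilt [ 0.0018 -0.0008] F [ 0.1 -1.2  1.5] T [-0.1  -0.03 -0.04] todo [-0.001   0.0002] foot 0.0304 op 0.0131
14.62 [ 0.5382 -0.0634  0.1707] yaw 0.869 tilt [ 0.0018 -0.0007] F [ 0.2 -0.7  2.7] T [-0.11 -0.05 -0.02] todo [-0.001   0.0002] foot 0.0303 op 0.0131
14.68 [ 0.5382 -0.0634  0.1708] yaw 0.869 tilt [ 0.0018 -0.0007] F [0.4 0.  2.7] T [-0.15 -0.12 -0.02] todo [-0.001   0.0002] foot 0.0304 op 0.0129
```

Emit:
play_rows([
  [[0,0,0.0007],0.05],
  [[0,0,0],0.05],
  [[0,0,0],0.05],
  [[0,0,0],0],
  [[0,0,0],0],
])

```text
time: 15.3
ee_pos: [0.5382, -0.0634, 0.17]
tcp_rot: [[0.753, 0.658, 0.002], [0.658, -0.753, -0.001], [0.001, 0.002, -1.0]]
ft_force: [1.4, -0.7, 3.1]
opening: 0.0131
grip_force: 60.1
```

Emit:
play_rows([
  [[0,0,0],0.05],
  [[0,0,0],0.05],
  [[0,0,0],0],
  [[0,0,0],0],
])

```text
time: 15.8
ee_pos: [0.5378, -0.0632, 0.1698]
tcp_rot: [[0.815, 0.58, 0.001], [0.58, -0.815, -0.0], [0.0, 0.001, -1.0]]
ft_force: [0.5, -0.8, 2.9]
opening: 0.013
grip_force: 60.1
```

Still pressed at yaw 0.62, so I'll keep turning.

Emit:
play_rows([
  [[0,0,0],0.05],
  [[0,0,0],0.05],
  [[0,0,0],0],
  [[0,0,0],0],
])

```text
time: 16.3
ee_pos: [0.5375, -0.063, 0.1696]
tcp_rot: [[0.868, 0.496, -0.0], [0.496, -0.868, 0.0], [0.0, -0.0, -1.0]]
ft_force: [0.5, -0.9, 2.9]
opening: 0.0132
grip_force: 60.0
```

Emit:
play_rows([
  [[0,0,0],0],
  [[0,0,0],0],
])

```text
time: 16.55
ee_pos: [0.5375, -0.0631, 0.1696]
tcp_rot: [[0.869, 0.495, -0.0], [0.495, -0.869, 0.0], [-0.0, -0.0, -1.0]]
ft_force: [-0.3, -0.3, 4.8]
opening: 0.0132
grip_force: 60.0
```

Emit:
play_rows([
  [[0,0,0],0.05],
  [[0,0,0],0.05],
  [[0,0,0],0],
  [[0,0,0],0],
])

```text
time: 17.05
ee_pos: [0.5374, -0.063, 0.1695]
tcp_rot: [[0.914, 0.406, -0.0], [0.406, -0.914, 0.0], [-0.0, -0.0, -1.0]]
ft_force: [0.2, 0.6, 3.5]
opening: 0.0131
grip_force: 60.0
```

Emit:
play_rows([
  [[0,0,0],0.05],
  [[0,0,0],0.05],
  [[0,0,0],0],
  [[0,0,0],0],
])

```text
time: 17.55
ee_pos: [0.5374, -0.0629, 0.1694]
tcp_rot: [[0.95, 0.313, -0.001], [0.313, -0.95, 0.001], [-0.0, -0.001, -1.0]]
ft_force: [-0.1, 1.3, 4.0]
opening: 0.0129
grip_force: 60.0
```

Yaw is 0.32, still pressing about 5 N.

Emit:
play_rows([
  [[0,0,0],0.05],
  [[0,0,0],0.05],
  [[0,0,0],0],
  [[0,0,0],0],
])

```text
time: 18.05
ee_pos: [0.5374, -0.0632, 0.169]
tcp_rot: [[0.976, 0.217, -0.001], [0.217, -0.976, -0.0], [-0.001, -0.0, -1.0]]
ft_force: [1.4, -1.0, -2.5]
opening: 0.0131
grip_force: 59.4
```

Emit:
play_rows([
  [[0,0,0],0],
  [[0,0,0],0],
])

```text
time: 18.3
ee_pos: [0.5374, -0.0631, 0.1693]
tcp_rot: [[0.976, 0.216, -0.001], [0.216, -0.976, 0.0], [-0.001, -0.0, -1.0]]
ft_force: [1.3, 0.2, -2.0]
opening: 0.0135
grip_force: 59.4
```

```bash
python3 -c "from h import *;st()"
```

```text
18.3 [ 0.5374 -0.0631  0.1693] yaw 0.218 tilt [-0.0006  0.    ] F [ 1.3  0.2 -2. ] T [-0.09 -0.3   0.03] todo [0.0001 0.0012] foot 0.0289 op 0.0135
18.35 [ 0.5374 -0.0631  0.1693] yaw 0.218 tilt [-0.0005  0.    ] F [ 0.6  0.3 -2.1] T [-0.08 -0.23 -0.06] todo [0.0001 0.0012] foot 0.0289 op 0.0127
18.4 [ 0.5374 -0.0631  0.1694] yaw 0.218 tilt [-0.0006  0.0001] F [ 1.  -0.2 -2.1] T [-0.07 -0.22 -0.02] todo [0.0001 0.0012] foot 0.029 op 0.0133
```

Emit:
play_rows([
  [[0,0,0.001],0.03],
  [[0,0,0.0015],0],
  [[0,0,0],0],
])

```text
time: 18.77
ee_pos: [0.5374, -0.0631, 0.1669]
tcp_rot: [[0.982, 0.187, -0.001], [0.187, -0.982, 0.0], [-0.0, -0.0, -1.0]]
ft_force: [0.2, -0.3, -0.9]
opening: 0.0133
grip_force: 59.4
```

```bash
python3 -c "from h import *;st()"
```

```text
18.77 [ 0.5374 -0.0631  0.1669] yaw 0.188 tilt [-0.0005  0.0002] F [ 0.2 -0.3 -0.9] T [-0.06 -0.13  0.05] todo [0.0001 0.0013] foot 0.0265 op 0.0133
18.82 [ 0.5374 -0.063   0.1669] yaw 0.188 tilt [-0.0005  0.0001] F [-0.   0.  -0.9] T [-0.02 -0.07  0.04] todo [0.0001 0.0013] foot 0.0265 op 0.0128
18.88 [ 0.5374 -0.0631  0.1669] yaw 0.188 tilt [-0.0005  0.0001] F [ 0.8  1.  -1.2] T [-0.03 -0.02  0.01] todo [0.0001 0.0012] foot 0.0265 op 0.0133
```

Free descent into the slot; 4.5 mm to go.

Emit:
play_rows([
  [[0,0,0.0015],0],
  [[0,0,0.0015],0],
  [[0,0,0.001],0],
  [[0,0,0],0],
])

```text
time: 19.38
ee_pos: [0.5375, -0.0632, 0.163]
tcp_rot: [[0.982, 0.187, -0.0], [0.187, -0.982, -0.0], [-0.0, 0.0, -1.0]]
ft_force: [0.7, -0.8, -0.7]
opening: 0.013
grip_force: 59.3
```

```bash
python3 -c "from h import *;st()"
```

```text
19.38 [ 0.5375 -0.0632  0.163 ] yaw 0.188 tilt [-0.0002 -0.0001] F [ 0.7 -0.8 -0.7] T [-0.15  0.01 -0.02] todo [-0.      0.0012] foot 0.0226 op 0.013
19.43 [ 0.5375 -0.0632  0.163 ] yaw 0.188 tilt [-0.0002 -0.0001] F [-0.3 -0.5 -1.1] T [-0.09  0.05  0.  ] todo [-0.      0.0011] foot 0.0226 op 0.013
19.48 [ 0.5375 -0.0632  0.163 ] yaw 0.188 tilt [-0.0002 -0.0001] F [ 0.1 -0.5 -1.2] T [-0.15  0.03  0.02] todo [-0.      0.0011] foot 0.0226 op 0.0134
```

Emit:
play_rows([
  [[0,0,0.0006],0],
  [[0,0,0.0004],0],
  [[0,0,0],0],
])

```text
time: 19.85
ee_pos: [0.5377, -0.0632, 0.1624]
tcp_rot: [[0.982, 0.187, 0.0], [0.187, -0.982, -0.0], [0.0, 0.0, -1.0]]
ft_force: [-0.8, -1.4, 1.0]
opening: 0.0127
grip_force: 59.6
```

```bash
python3 -c "from h import *;st()"
```

```text
19.85 [ 0.5377 -0.0632  0.1624] yaw 0.188 tilt [ 0.0002 -0.0001] F [-0.8 -1.4  1. ] T [-0.07  0.08 -0.01] todo [-0.0002  0.0011] foot 0.022 op 0.0127
19.9 [ 0.5377 -0.0631  0.1624] yaw 0.188 tilt [ 0.0003 -0.0001] F [-0.9  0.   0.9] T [-0.03  0.17 -0.06] todo [-0.0002  0.0011] foot 0.022 op 0.0127
19.95 [ 0.5377 -0.0632  0.1624] yaw 0.188 tilt [ 0.0003 -0.0001] F [-0.8 -0.6  1.6] T [-0.06  0.13 -0.04] todo [-0.0002  0.0011] foot 0.022 op 0.0133
```

Emit:
play_rows([
  [[0,0,0],0.06],
  [[0,0,0],0.07],
  [[0,0,0],0.07],
  [[0,0,0],0.07],
  [[0,0,0],0.07],
  [[0,0,0],0.06],
  [[0,0,0],0],
  [[0,0,0],0],
])

```text
time: 20.95
ee_pos: [0.5378, -0.0632, 0.1623]
tcp_rot: [[0.978, -0.21, 0.001], [-0.21, -0.978, -0.0], [0.001, 0.0, -1.0]]
ft_force: [0.2, -1.0, 1.9]
opening: 0.0131
grip_force: 59.8
```

```bash
python3 -c "from h import *;st()"
```

```text
20.95 [ 0.5378 -0.0632  0.1623] yaw -0.211 tilt [ 0.0007 -0.0003] F [ 0.2 -1.   1.9] T [-0.18 -0.    0.02] todo [0.0001 0.0011] foot 0.0219 op 0.0131
21.0 [ 0.5378 -0.0632  0.1623] yaw -0.211 tilt [ 0.0006 -0.0002] F [ 0.5 -0.1  1.1] T [-0.14 -0.04 -0.01] todo [0.0001 0.0011] foot 0.0219 op 0.013
21.05 [ 0.5378 -0.0632  0.1623] yaw -0.212 tilt [ 0.0007 -0.0002] F [0.3 0.  1.2] T [-0.15 -0.03  0.01] todo [0.0001 0.0011] foot 0.0219 op 0.0132
```

Emit:
play_rows([
  [[0,0,0],0.03],
  [[0,0,0],0.03],
  [[0,0,0],0.02],
  [[0,0,0],0],
  [[0,0,0],0],
])

```text
time: 21.68
ee_pos: [0.5377, -0.0632, 0.1622]
tcp_rot: [[0.958, -0.288, 0.0], [-0.288, -0.958, -0.0], [0.001, 0.0, -1.0]]
ft_force: [0.8, -0.7, 1.3]
opening: 0.0132
grip_force: 59.8
```

```bash
python3 -c "from h import *;st()"
```

```text
21.68 [ 0.5377 -0.0632  0.1622] yaw -0.292 tilt [ 0.0005 -0.0002] F [ 0.8 -0.7  1.3] T [-0.2  -0.14  0.1 ] todo [0.0003 0.0011] foot 0.0218 op 0.0132
21.73 [ 0.5377 -0.0632  0.1622] yaw -0.292 tilt [ 0.0004 -0.0002] F [ 0.8 -0.5  1.2] T [-0.23 -0.1   0.08] todo [0.0003 0.0011] foot 0.0218 op 0.0133
21.77 [ 0.5377 -0.0632  0.1622] yaw -0.292 tilt [ 0.0004 -0.0002] F [ 0.5 -1.2  1.2] T [-0.21 -0.2   0.13] todo [0.0003 0.0011] foot 0.0218 op 0.0127
```

Emit:
play_rows([
  [[0,0,0],0.02],
  [[0,0,0],0.02],
  [[0,0,0],0],
  [[0,0,0],0],
])

```text
time: 22.28
ee_pos: [0.5376, -0.0632, 0.1621]
tcp_rot: [[0.945, -0.326, 0.0], [-0.326, -0.945, -0.0], [0.0, 0.0, -1.0]]
ft_force: [0.5, -1.5, 1.7]
opening: 0.0131
grip_force: 59.9
```

```bash
python3 -c "from h import *;st()"
```

```text
22.27 [ 0.5376 -0.0632  0.1621] yaw -0.332 tilt [ 0.0001 -0.0001] F [ 0.5 -1.5  1.7] T [-0.29 -0.11  0.25] todo [0.0005 0.0011] foot 0.0217 op 0.0131
22.32 [ 0.5376 -0.0631  0.1621] yaw -0.332 tilt [ 0.     -0.0001] F [ 1.  -1.9  1.7] T [-0.29 -0.26  0.29] todo [0.0005 0.0011] foot 0.0217 op 0.0131
22.38 [ 0.5376 -0.0631  0.1621] yaw -0.332 tilt [ 0.0001 -0.0001] F [ 0.1 -1.5  0.4] T [-0.3  -0.14  0.26] todo [0.0005 0.0011] foot 0.0217 op 0.0133
```

Emit:
play_rows([
  [[0,0,0],-0.015],
  [[0,0,0],-0.01],
  [[0,0,0],0],
  [[0,0,0],0],
])

```text
time: 22.88
ee_pos: [0.5376, -0.0631, 0.1621]
tcp_rot: [[0.953, -0.303, 0.0], [-0.303, -0.953, -0.0], [0.0, -0.0, -1.0]]
ft_force: [1.8, -1.5, 1.1]
opening: 0.0133
grip_force: 59.8
```

```bash
python3 -c "from h import *;st()"
```

```text
22.88 [ 0.5376 -0.0631  0.1621] yaw -0.307 tilt [ 0.0001 -0.    ] F [ 1.8 -1.5  1.1] T [-0.29 -0.19  0.13] todo [0.0004 0.0011] foot 0.0217 op 0.0133
22.93 [ 0.5376 -0.0632  0.1621] yaw -0.307 tilt [ 0.0001 -0.    ] F [ 0.5 -1.2  1.9] T [-0.28 -0.17  0.12] todo [0.0004 0.0011] foot 0.0217 op 0.0135
22.98 [ 0.5376 -0.0631  0.1621] yaw -0.307 tilt [ 0.0002 -0.    ] F [ 0.6 -0.6  1.6] T [-0.29 -0.19  0.16] todo [0.0004 0.0011] foot 0.0217 op 0.0134
```

Emit:
play_rows([
  [[0,0.0003,0],-0.015],
  [[0,0,0],0],
  [[0,0,0],0],
])

```text
time: 23.35
ee_pos: [0.5376, -0.0633, 0.1621]
tcp_rot: [[0.958, -0.288, 0.0], [-0.288, -0.958, 0.0], [0.0, -0.0, -1.0]]
ft_force: [1.7, -0.2, 2.2]
opening: 0.013
grip_force: 59.8
```

```bash
python3 -c "from h import *;st()"
```

```text
23.35 [ 0.5376 -0.0633  0.1621] yaw -0.292 tilt [0.0003 0.0003] F [ 1.7 -0.2  2.2] T [-0.09 -0.34  0.05] todo [0.0004 0.001 ] foot 0.0217 op 0.013
23.4 [ 0.5376 -0.0633  0.1621] yaw -0.292 tilt [0.0003 0.0003] F [2.1 0.7 2. ] T [-0.04 -0.3   0.14] todo [0.0004 0.001 ] foot 0.0217 op 0.0129
23.45 [ 0.5376 -0.0633  0.1621] yaw -0.292 tilt [0.0002 0.0003] F [1.9 0.9 2. ] T [-0.04 -0.39  0.05] todo [0.0004 0.001 ] foot 0.0217 op 0.0134
```

Relaxed now, so I'll release.

Emit:
play_rows([
  [[0,0,0],0],
  [[0,0,0],0],
  [[0,0,0],0],
  [[0,0,0],0],
  [[0,0,0],0],
  [[0,0,0],0],
  [[0,0,0],0],
  [[0,0,0],0],
], hand=-1)

```text
time: 24.45
ee_pos: [0.5375, -0.0634, 0.1621]
tcp_rot: [[0.958, -0.288, 0.0], [-0.288, -0.958, -0.0], [0.0, 0.0, -1.0]]
ft_force: [-0.0, 0.1, 0.2]
opening: 0.0852
grip_force: 0.0
```

Emit:
play_rows([
  [[0,0,-0.005],0],
  [[0,0,-0.015],0],
  [[0,0,-0.025],0],
  [[0,0,-0.03],0],
  [[0,0,-0.03],0],
  [[0,0,-0.02],0],
  [[0,0,-0.01],0],
  [[0,0,0],0],
  [[0,0,0],0],
])

```text
time: 25.58
ee_pos: [0.5369, -0.0633, 0.2961]
tcp_rot: [[0.958, -0.288, -0.002], [-0.288, -0.958, 0.0], [-0.002, 0.0, -1.0]]
ft_force: [-0.9, -0.1, 0.2]
opening: 0.0855
grip_force: 0.0
```

```bash
python3 - <<'E'
from h import *
import pickle
s=r.sense();pickle.dump(s,open('s3.pkl','wb'));print(s['ee_pos'],s['tcp_rot'][:,0])
a=snapshot("wrist");cv2.imwrite("pics/w9r.png",a)
cv2.imwrite("pics/w9.png",cv2.resize(a[60:310,170:400],None,fx=2.4,fy=2.4,interpolation=cv2.INTER_CUBIC))
E
```

```text
[ 0.53691665 -0.06325861  0.29609308] [ 0.95759434 -0.28811326 -0.00195748]
```

View pics/w9.png

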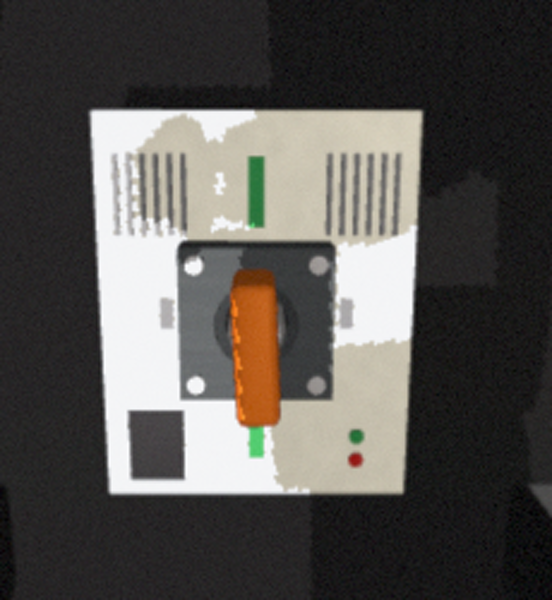

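The key stands upright and seated between the marks. The handle's top runs from crop (253,285) to (258,420), and the marks lie along column 257. I'll quantify the angle.

```bash
python3 - <<'E'
from h import *
import pickle;s=pickle.load(open('s3.pkl','rb'))
T=lambda u,v,z:atz('wrist',(170+u/2.4-.3,60+v/2.4-.3),z,s)[:2]
ang=lambda d:np.arctan2(d[1],d[0]).round(4)
print("marks",ang(T(257,190,.055)-T(257,442,.055)))
a=cv2.imread('pics/w9r.png');h=cv2.cvtColor(a,cv2.COLOR_BGR2HSV)
m=cv2.inRange(h,(2,150,80),(20,255,255))
rows=[]
for y in range(182,232):
    x=np.where(m[y,250:300])[0]
    rows.append((y,250+x.min(),250+x.max()))
rows=np.array(rows,float)
for k in(1,2,None):
    c=rows[:,k] if k else rows[:,1:].mean(1)
    f=np.polyfit(rows[:,0],c,1);P=[atz('wrist',(np.polyval(f,y),y),.122,s)[:2] for y in(185,230)]
    print(k,ang(P[0]-P[1]),np.mean(P,0))
# top-bottom symmetric check of marks by mask
g=cv2.inRange(h,(50,100,40),(75,255,255));
for y0,y1 in((120,156),(236,252)):
    p=np.argwhere(g[y0:y1,260:295])+(y0,260);print(p.mean(0))
E
```

```text
marks -0.2937
1 -0.244 [ 0.54047691 -0.05808347]
2 -0.2572 [ 0.53668754 -0.07063564]
None -0.2506 [ 0.53858213 -0.06435964]
[139.58579882 276.49112426]
[243.57746479 276.46478873]
```

The handle sits about 0.04 rad anticlockwise of the marks. I'll regrip gently to check whether the knob is really at its stop.

Emit:
play_rows([
  [[0,0,0.02],0],
  [[0,0,0.03],0],
  [[0,0,0.03],0],
  [[0,0,0.025],0],
  [[0,0,0.015],0],
  [[0,0,0.01],0],
  [[0,0,0.004],0],
  [[0,0,0],0],
  [[0,0,0],0],
])

```text
time: 26.75
ee_pos: [0.5381, -0.0636, 0.164]
tcp_rot: [[0.958, -0.288, 0.002], [-0.288, -0.958, -0.0], [0.002, -0.0, -1.0]]
ft_force: [0.0, 0.7, -0.0]
opening: 0.0851
grip_force: 0.0
```

```bash
python3 -c "from h import *;st()"
```

```text
26.75 [ 0.5381 -0.0636  0.164 ] yaw -0.292 tilt [ 0.0018 -0.0005] F [ 0.   0.7 -0. ] T [0.03 0.04 0.01] todo [-0.0002  0.0008] foot 0.0236 op 0.0851
26.8 [ 0.538  -0.0636  0.164 ] yaw -0.292 tilt [ 0.0017 -0.0005] F [0.5 0.1 0.8] T [ 0.    0.07 -0.02] todo [-0.0001  0.0008] foot 0.0236 op 0.0852
26.85 [ 0.538  -0.0635  0.1639] yaw -0.292 tilt [ 0.0015 -0.0005] F [-1.6 -0.5  1. ] T [-0.   -0.   -0.01] todo [-0.      0.0008] foot 0.0235 op 0.0855
```

Emit:
play_rows([
  [[0,0,0],0],
  [[0,0,0],0],
  [[0,0,0],0],
  [[0,0,0],0],
  [[0,0,0],0],
  [[0,0,0],0],
  [[0,0,0],0],
  [[0,0,0],0],
], hand=1)

```text
time: 27.85
ee_pos: [0.5377, -0.0632, 0.1632]
tcp_rot: [[0.958, -0.288, 0.0], [-0.288, -0.958, 0.0], [0.0, -0.001, -1.0]]
ft_force: [1.1, 2.8, 0.8]
opening: 0.0131
grip_force: 60.1
```

```bash
python3 -c "from h import *;st()"
```

```text
27.85 [ 0.5377 -0.0632  0.1632] yaw -0.292 tilt [0.0005 0.0005] F [1.1 2.8 0.8] T [ 0.61 -0.26  0.04] todo [0.0004 0.0011] foot 0.0228 op 0.0131
27.9 [ 0.5376 -0.0631  0.1632] yaw -0.292 tilt [0.0004 0.0005] F [0.4 2.3 0.8] T [ 0.62 -0.2   0.07] todo [0.0004 0.0011] foot 0.0228 op 0.0131
27.95 [ 0.5377 -0.0632  0.1632] yaw -0.292 tilt [0.0005 0.0005] F [0.1 2.9 1.4] T [ 0.73 -0.16  0.08] todo [0.0004 0.0011] foot 0.0228 op 0.0135
```

Emit:
play_rows([
  [[0,-0.0003,0],0.02],
  [[0,0,0],0.02],
  [[0,0,0],0],
  [[0,0,0],0],
])

```text
time: 28.45
ee_pos: [0.5377, -0.0631, 0.1632]
tcp_rot: [[0.945, -0.326, 0.0], [-0.326, -0.945, 0.0], [0.0, -0.0, -1.0]]
ft_force: [0.0, 3.1, 1.8]
opening: 0.013
grip_force: 60.6
```

```bash
python3 -c "from h import *;st()"
```

```text
28.45 [ 0.5377 -0.0631  0.1632] yaw -0.332 tilt [0.0003 0.    ] F [0.  3.1 1.8] T [ 0.71 -0.22  0.15] todo [0.0004 0.0011] foot 0.0228 op 0.013
28.5 [ 0.5377 -0.0631  0.1632] yaw -0.332 tilt [0.0003 0.    ] F [1.5 1.7 1.3] T [ 0.66 -0.24  0.25] todo [0.0004 0.0011] foot 0.0228 op 0.013
28.55 [ 0.5376 -0.0631  0.1631] yaw -0.332 tilt [0.0003 0.0001] F [0.8 3.1 1.8] T [ 0.62 -0.31  0.24] todo [0.0005 0.0011] foot 0.0227 op 0.0131
```

The same torque rise appears at the same angle, so the knob is at its hard stop. I'll ease off slightly less this time and release.

Emit:
play_rows([
  [[0,-0.0004,0],-0.015],
  [[0,0,0],0],
  [[0,0,0],0],
])

```text
time: 28.92
ee_pos: [0.5377, -0.0629, 0.1631]
tcp_rot: [[0.95, -0.312, 0.0], [-0.312, -0.95, -0.0], [0.0, 0.0, -1.0]]
ft_force: [1.9, 1.9, 1.9]
opening: 0.0128
grip_force: 60.3
```

Emit:
play_rows([
  [[0,0,0],0],
  [[0,0,0],0],
  [[0,0,0],0],
  [[0,0,0],0],
  [[0,0,0],0],
  [[0,0,0],0],
  [[0,0,0],0],
  [[0,0,0],0],
], hand=-1)

```text
time: 29.92
ee_pos: [0.5377, -0.0627, 0.1631]
tcp_rot: [[0.95, -0.312, 0.0], [-0.312, -0.95, -0.0], [0.0, 0.0, -1.0]]
ft_force: [0.7, -0.1, 0.1]
opening: 0.0857
grip_force: 0.0
```

Emit:
play_rows([
  [[0,0,-0.005],0],
  [[0,0,-0.015],0],
  [[0,0,-0.025],0],
  [[0,0,-0.03],0],
  [[0,0,-0.03],0],
  [[0,0,-0.02],0],
  [[0,0,-0.01],0],
  [[0,0,0],0],
  [[0,0,0],0],
])

```text
time: 31.05
ee_pos: [0.5371, -0.0626, 0.2971]
tcp_rot: [[0.95, -0.312, -0.002], [-0.312, -0.95, 0.001], [-0.002, 0.0, -1.0]]
ft_force: [-0.9, 0.2, -0.1]
opening: 0.0852
grip_force: 0.0
```

```bash
python3 - <<'E'
from h import *
s=r.sense();a=snapshot("wrist");cv2.imwrite('pics/w10r.png',a)
h=cv2.cvtColor(a,cv2.COLOR_BGR2HSV)
m=cv2.inRange(h,(2,150,80),(20,255,255))
ys=np.where(m[150:260,250:300].sum(1)>255*10)[0]+150;print(s['ee_pos'],ys.min(),ys.max())
rows=np.array([(y,*(250+np.where(m[y,250:300])[0][[0,-1]])) for y in range(ys.min()+8,ys.max()-4)],float)
f=np.polyfit(rows[:,0],rows[:,1:].mean(1),1);P=[atz('wrist',(np.polyval(f,y),y),.122,s)[:2] for y in(185,230)]
print(np.arctan2(*(P[0]-P[1])[::-1]),np.mean(P,0))
g=cv2.inRange(h,(50,100,40),(75,255,255));n,l,stt,c=cv2.connectedComponentsWithStats(g[100:270,255:300])
c=[c[i]+(255,100) for i in range(1,n) if stt[i,4]>40];print(c)
q=[atz('wrist',x,.055,s)[:2] for x in c[:2]];print(np.arctan2(*(q[0]-q[1])[::-1]))
E
```

```text
[ 0.53714387 -0.06256842  0.297111  ] 173 235
-0.24444820642888762 [ 0.53837469 -0.06423669]
[array([275.78145695, 138.8807947 ]), array([278.46376812, 243.42028986])]
-0.29332067171899096
```

The key comes back to the same angle both times, against the stop and within the stated 0.05 rad. It's standing free with the gripper well clear, so I'm handing in.

```bash
python3 -c "from station import r;print(r.job_done())"
```

```text
the job is handed in; nothing more can be done
None
```

The key is fully home in the slot, turned clockwise to the hard stop, and left upright and let go. Its handle is about 0.045 rad anticlockwise of the green marks, just inside the stated 0.05 rad. The job is handed in at about 31 s; I saw no verdict.

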